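# Raise the demonstration camera and lock its mast

### The job

The class is about to start: raise the little white camera on its leaning stand. Draw its telescoping mast all the way out and turn the camera clockwise until the orange lock button clicks out of the hole in the black tube; stop there without forcing it, so that the mast stays locked at full length, then let go. Leave everything else on the counter where it is.

Things in the scene. Friction and masses are not known exactly. Their poses are not given: they have to be found in the camera images.
- camera (a point): Centre of the white camera block on the mast: 28 mm thick (x), 64 wide (y), 50 tall (z). z runs up and out along the mast, 0.56 rad (32 deg) from vertical. Grip the flat faces normal to x at this centre, fingers along -z. Screen on the +x face (looks up, away from the robot); lens on the -x face at y = +21 mm, 17 mm across, 11 mm proud (seen only). Moving parts weigh about 0.25 kg.
- mast_root (a point): Point on the mast's axis 210 mm below the camera's centre; travels with the mast, does not turn with the camera. z is the mast's axis, up and out; x is the zero direction of the camera's turn. Pushed in, it lies at the lower end of the fixed black outer tube (40 mm across, 160 mm long); bare mast (30 mm across) shows for 25 mm between tube and camera.
- extension (a joint): How far the mast is drawn out, m: 0 pushed in, 0.110 full length, where a hard stop ends it. It slides stiffly (about 7 N to draw out) and stays where it is left. Starts between 0 and 0.03.
- turn (a joint): Camera's turn about the mast's axis, rad, positive anticlockwise seen from the camera end looking down the mast; range -0.9 to 0.9, friction 0.05 N m. Starts between 0.5 and 0.75. The button turns with the camera.
- button (a joint): How far the orange spring button (10 mm across, round-ended, 3 N spring) sticks out of the inner mast, m. It sits on the camera's +x side, 185 mm below the camera's centre. 0 to 0.002 while the tube holds it in; 0.009 when clicked out through the hole: it locks length and turn, with 1 mm of play. The twist then rises by 0.2 N m per 0.04 rad.
- stand: Grey foot plate 220 x 150 x 16 mm, fixed; origin underneath; the mast leans to its -x side, towards the robot. The hole in the tube, 12 mm across, is on the tube's upper side 25 mm below its mouth. The tube is clamped differently each time: the hole lies between turn -0.3 and 0.0 and must be felt for. At full length the button drops in as the camera turns clockwise; then turning is firmly blocked.
- board: Green chopping board 170 x 300 x 14 mm, fixed, in front of the stand; origin at its underside's centre.
- spatula: Spatula 240 mm long lying on the board; bystander.
- fruit_plate: White plate 184 mm across with fruit, 66 mm high, beside the stand on its +y side; origin under its centre; bystander.
- bowl: Blue bowl 150 mm across, 75 mm high, beside the stand on its -y side; origin under its centre; bystander.
- spray: Spray bottle 76 mm across, 197 mm high; origin under its centre; bystander.
- soap: Pump bottle 72 mm across, 164 mm high; origin under its centre; bystander.
- jar: Amber jar 72 mm across, 85 mm high; origin under its centre; bystander.
- mug: White mug 80 mm across, 90 mm high; origin under its centre; bystander.
- pin: The round-ended orange pin of the lock button; origin on its axis, 12 mm back from its tip, about 5 mm from the mast's axis while held in. Once it is in the hole, twisting on with about 1 N m (60 N on the pin) would damage it.

How it is judged:
By the outcome, as a careful person would: the job done as asked, in the order asked, and still so for the second after the job is handed in, with the robot touching nothing.
It also fails if it takes over 48 s, if anything falls off the work surface, if the arm or the gripper's body presses on something with over 40 N, if the wrist force passes 120 N, or if a joint passes its speed limit or range.

### The arm

A 7-joint arm with a two-finger parallel gripper is mounted at the origin on the work surface. World frame = base frame: x ahead of the robot, y to its left, z up, the work surface at z = 0. Lengths are in m, angles in rad, forces in N, time in s.
With the tool pointing down it reaches from about 0.4 to 0.85 m from the base axis. Payload 10.4 kg.
Tool frame: the origin (TCP) lies midway between the tips of the shut fingers; the grasp point (between the pads) lies 19 mm behind it; z points along the fingers, y is the line along which they close (so a half turn about z gives the same grasp; the last joint's range is limited). The gripper opens to 87 mm and grips with 3 to 60 N. Pads are 19 mm wide; open, the fingers measure 117 mm over their backs; the gripper's body (75 mm by 190 mm) begins 51 mm behind the grasp point.
Start: joints at [1.11, 0.332, -0.065, 1.46, 0.022, 1.35, -0.088], TCP at [0.265, -0.566, 0.223] pointing down, gripper open.
Joint ranges: [-2.6, 2.6], [-0.5, 2.12], [-1.47, 1.34], [0.16, 2.42], [-1.27, 4.41], [0.06, 2.06], [-2.6, 2.6]. Speed limits (rad/s): [2.22, 2.22, 2.79, 2.79, 3.14, 3.14, 3.14].

### API

Orientations are given as a unit quaternion [x, y, z, w].
In Python, from bench import r gives the robot as it stands.
- The arm moves only by the tool arm_command, never from a script. Its argument "moves" is one flat list of numbers, 4 for each row, row after row: the shift along the tool's x, y, z in cm, then the turn about the tool's z in degrees. A call has 1 to 12 rows; each row shifts and turns the commanded pose from where the row before left it, along the tool's axes as they then stand; what a row does not reach is not made up. A row lasts 1/12 s, in which the tool goes at most 41.7 mm and 7.16 degrees, less where a joint would pass 70% of its speed; a pose out of reach is approached as far as the arm can. A call with a gripper value outside its range is refused whole. "fingers" is the opening in per cent of the stroke, from 0 (shut) to 100 (fully open), set as the call begins (left out, the last holds). The fingers move at their own pace and stop on an object; "squeeze" is the grip in N (left out, the last holds). Time passes only in rows, so rows that do not move let the fingers close. It gives the time, the measured TCP pose, the force, the opening and the grip force at its end, in the units of the state.
- r.read_state(): the state, without advancing time (a new reading comes with each control period).
- r.camera(name): name is "side" or "top"; returns the picture (384x512x3 uint8, red, green, blue); there is no depth.
- r.camera_info(name): a dict with "fx", "fy", "cx", "cy" (pixels), "k1" (the pictures are not rectified: a ray, as slopes to the right and down, at radius r is drawn at 1 + k1 r^2 times it, then the intrinsics apply), "origin" and "attitude" of the camera in the world. Camera axes: x right, y up, looking along -z (the intrinsics and any distortion apply to the point x, -y, -z); pixel columns grow to the right and rows downward; lengths in m; the calibration is good to about 2 mm. A picture is of the moment at which its call begins. camera_info takes no time and is no camera call.
- r.close_job(): hands the job in; it is judged then, once.
The state is a dict: "time": time; "joint_positions": joint angles; "joint_vel": joint speeds; "joint_torque": joint torques, N m; "ee_pos": TCP position; "eef_rot": TCP orientation; "ft_force": force on the tool from outside, world axes, zero at the start; "torque": the same for the moment, N m; "width": finger opening in m; "grip_force": force on a finger pad.
Only numpy, scipy, OpenCV 4.12 (cv2) and the standard library are available. Lean on these libraries where they do the work, as an engineer would, in place of code of your own. Each camera call takes 0.05 s, during which the arm holds its last target. There are 200 camera calls.

## Working session

There is one attempt and no reset: what is moved stays moved. The work goes in short steps, Python scripts to look and compute and a tool call to move; the robot and the scene stay as the last step left them, time stands still between calls to the robot, and variables do not carry over. Pictures are saved under pics/ and viewed, at most 10 in all, crops included, and the job is handed in when it is done.

Besides the shell and the picture viewer there is one more tool, called after "Call:" as a command line: name --argument value ..., lists and objects as JSON in quotes. arm_command: Moves the arm, as the interface text tells. Its arguments: {"type":"object","properties":{"moves":{"type":"array"},"fingers":{"type":"number"},"squeeze":{"type":"number"}},"required":["moves"]}

```bash
mkdir -p pics; python3 - <<'E'
from bench import r
import cv2,numpy as np
for n in("side","top"):
    im=r.camera(n); cv2.imwrite(f"pics/{n}0.png",cv2.resize(im[:,:,::-1],(800,600),interpolation=cv2.INTER_CUBIC)); cv2.imwrite(f"raw_{n}.png",im[:,:,::-1]); print(r.camera_info(n))
s=r.read_state();print(s)
E
```

```text
{'fx': 409.08826536070353, 'fy': 409.08826536070353, 'cx': 254.23064552356232, 'cy': 188.31539330826905, 'k1': 0.007773599128493148, 'origin': array([0.54217951, 0.9296402 , 1.01617481]), 'attitude': array([-0.01058531,  0.39493708,  0.91850611, -0.01609886])}
{'fx': 358.3441360490389, 'fy': 358.3441360490389, 'cx': 258.3595395993655, 'cy': 187.78020514583866, 'k1': -0.04131800139873981, 'origin': array([ 0.36428605, -0.0031369 ,  1.42772662]), 'attitude': array([ 0.0603348 , -0.05979786, -0.69926099,  0.70980138])}
{'time': 0.1, 'joint_positions': array([ 1.11043572,  0.33278544, -0.06468683,  1.46081097,  0.02162874,
        1.3499158 , -0.08848055]), 'joint_vel': array([ 0.00055178, -0.00132643,  0.00021056, -0.00106634,  0.00066853,
        0.00041701,  0.00082721]), 'joint_torque': array([ 1.75880410e-03, -6.24542427e+01,  2.50754954e-02, -3.90715742e+01,
       -6.13799505e-02,  3.66060343e-02,  2.67995034e-05]), 'ee_pos': array([ 0.26478675, -0.56577447,  0.22187013]), 'eef_rot': array([ 9.76137580e-01,  2.17152135e-01, -1.74976997e-04, -5.86179958e-04]), 'ft_force': array([-0.28259514, -0.02651382,  0.58558727]), 'torque': array([ 0.00419468, -0.03030985,  0.0270375 ]), 'grip_force': 0.0, 'width': 0.0870268757397079}
```

View pics/side0.png

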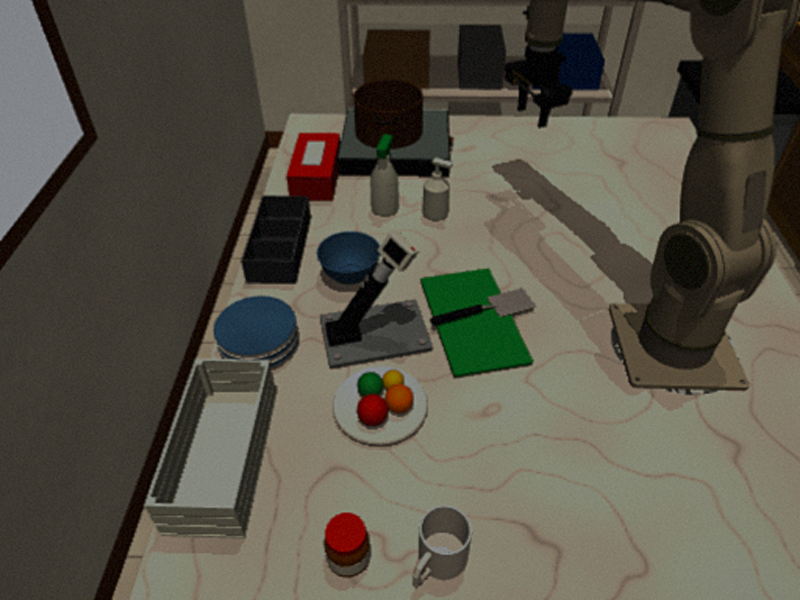

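View pics/top0.png

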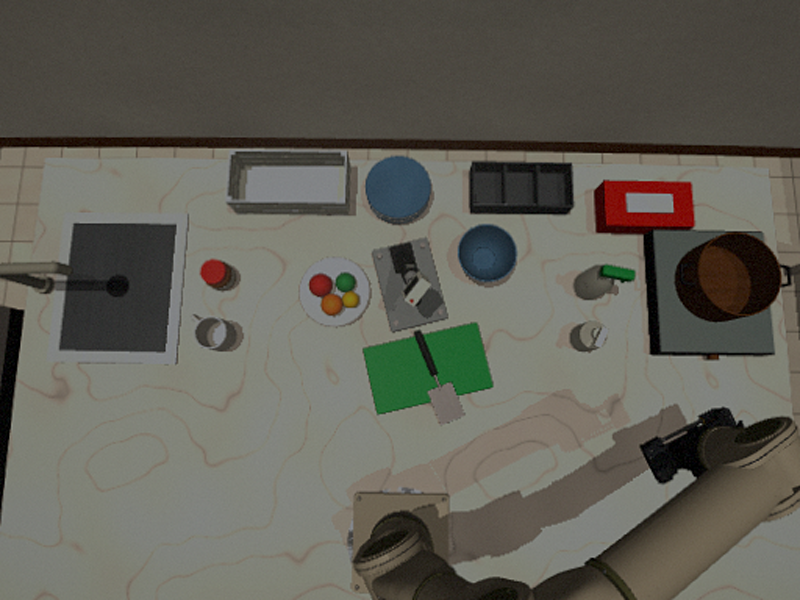

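The side picture shows the stand, with its camera block near (398,250) and the tube foot near (345,330). The top picture shows the block near (417,291) and the tube foot near (404,258). I'll enlarge both.

```bash
python3 - <<'E'
import cv2,numpy as np
a=cv2.imread("raw_side.png")[140:240,195:285]; b=cv2.imread("raw_top.png")[145:217,230:294]
f=lambda i,k:cv2.convertScaleAbs(cv2.resize(i,None,fx=k,fy=k,interpolation=cv2.INTER_CUBIC),alpha=1.6)
a=f(a,4.4);b=f(b,6)
c=np.zeros((440,790,3),np.uint8);c[:a.shape[0],:a.shape[1]]=a;c[:b.shape[0],400:400+b.shape[1]]=b
cv2.imwrite("pics/crop0.png",c)
E
```

```text
(no output)
```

View pics/crop0.png

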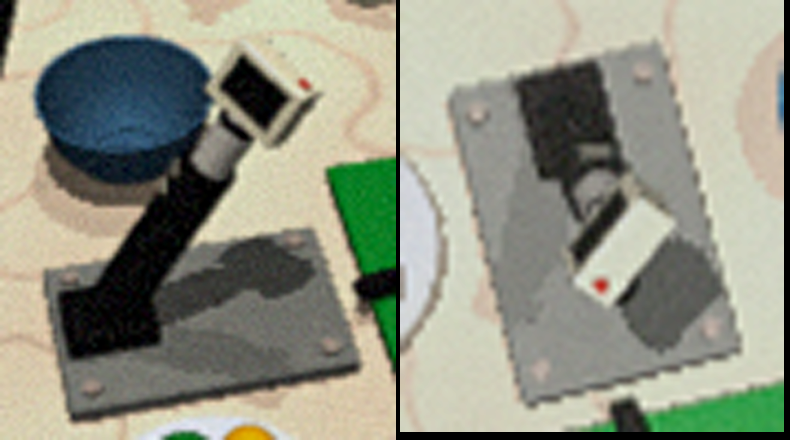

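The crop shows the plate corners, the screen face towards +x/+y, and the white end face with a red dot. I need the block corners closer up.

```bash
python3 - <<'E'
import cv2,numpy as np
a=cv2.imread("raw_side.png")[145:185,234:274]; b=cv2.imread("raw_top.png")[166:202,252:286]
f=lambda i,k:cv2.convertScaleAbs(cv2.resize(i,None,fx=k,fy=k,interpolation=cv2.INTER_LINEAR),alpha=1.4)
a=f(a,10);b=f(b,11)
c=np.zeros((400,790,3),np.uint8);c[:a.shape[0],:a.shape[1]]=a;c[:b.shape[0],410:410+b.shape[1]]=b
cv2.imwrite("pics/crop1.png",c)
E
```

```text
(no output)
```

View pics/crop1.png

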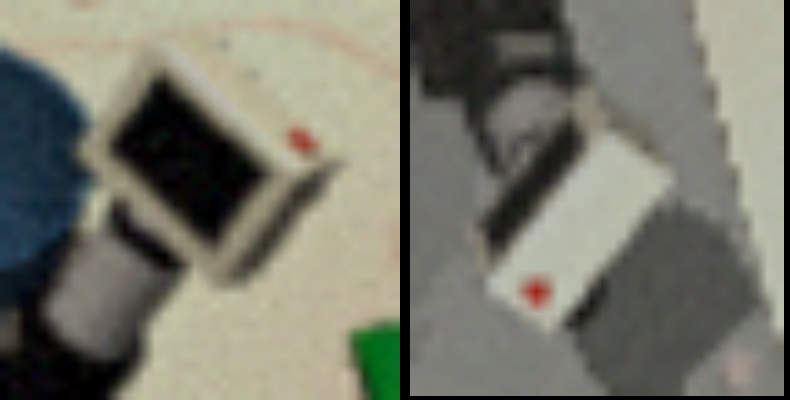

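The end-face corners in the top crop are (597,128), (677,180), (553,333) and (490,275). In the side crop, the screen face corners are (155,50), (285,172), (90,155) and (222,275). I'll fit the pose to these.

```bash
cat > fit.py <<'E'
from bench import r
import numpy as np
from scipy.optimize import least_squares
from scipy.spatial.transform import Rotation as R
I={n:r.camera_info(n) for n in("side","top")}
def proj(n,P):
    c=I[n];q=R.from_quat(c["attitude"]).inv().apply(np.atleast_2d(P)-c["origin"])
    s=np.c_[q[:,0],-q[:,1]]/-q[:,2:]; s=s*(1+c["k1"]*(s**2).sum(1,keepdims=True))
    return s*[c["fx"],c["fy"]]+[c["cx"],c["cy"]]
def blockR(yaw,turn): return R.from_euler('z',yaw)*R.from_euler('y',-.56)*R.from_euler('z',turn)
def corners(p,yaw,turn,s): return p+blockR(yaw,turn).apply(np.array(s)*[.014,.032,.025])
E
python3 - <<'E'
from fit import *
A=lambda l,k,ox,oy:(np.array(l,float)+.5)/k-.5+[ox,oy]
# plate: signs (x,y)
ps=np.array([[1,1],[1,-1],[-1,-1],[-1,1]])
side_p=A([(72,418),(45,268),(313,230),(358,368)],4.4,195,140)
side_s=[(1,1),(1,-1),(-1,-1),(-1,1)]
top_p=A([(50,88),(260,42),(342,350),(130,405)],6,230,145)
bs_t=[(1,-1,1),(-1,-1,1),(-1,1,1),(1,1,1),(1,1,-1),(1,-1,-1)]
bt=A([(187,128),(267,180),(143,333),(80,275),(68,232),(168,88)],11,252,166)
bs_s=[(1,-1,1),(1,1,1),(1,-1,-1),(1,1,-1),(-1,1,1)]
bsd=A([(155,50),(285,172),(90,155),(222,275),(338,162)],10,234,145)
def plate(v): return np.c_[v[0]+0*ps[:,0],v[1]+0*ps[:,0],0*ps[:,0]+.016]+R.from_euler('z',v[2]).apply(np.c_[ps*[.11,.075],np.zeros(4)])
f1=lambda v:np.r_[proj("side",plate(v))-side_p,proj("top",plate(v))-top_p].ravel()
s1=least_squares(f1,[.63,0,0.2]);print("plate",s1.x,s1.fun.round(1))
def f2(v): return np.r_[proj("top",corners(v[:3],v[4],v[3],bs_t))-bt,proj("side",corners(v[:3],v[4],v[3],bs_s))-bsd,[[(v[4]-s1.x[2])*100,0]]].ravel()
s2=least_squares(f2,[.6,0,.25,.6,s1.x[2]]);print("block",s2.x,s2.fun.round(1))
p=s2.x[:3];B=blockR(s2.x[4],0);print("axis",B.as_matrix()[:,2])
print("tubeline: cam in plate frame",R.from_euler('z',-s1.x[2]).apply(p-[*s1.x[:2],0]))
st=r.read_state();print(R.from_quat(st["eef_rot"]).as_matrix())
E
```

```text
plate [ 0.63387797 -0.01224117  0.25484773] [-0.8 -1.3 -0.7  0.3  0.4 -0.9  1.  -1.3 -0.9  0.3 -0.  -0.5 -0.2  0.3
 -1.6  0.1]
block [ 0.58370498 -0.02690397  0.22607011  0.71324416  0.25397505] [ 1.2 -0.   0.5 -0.3  0.1  0.4 -0.7  1.3 -1.4 -0.1  0.7 -1.3 -0.3 -1.6
  1.9  0.3 -2.2  0.1 -0.5  2.1  1.  -0.4 -0.1  0. ]
axis [-0.51414645 -0.13346237  0.84725511]
tubeline: cam in plate frame [-0.05224895 -0.0015407   0.22607011]
[[ 9.05689839e-01  4.23940515e-01 -5.96183704e-04]
 [ 4.23940925e-01 -9.05689213e-01  1.06839132e-03]
 [-8.70227854e-05 -1.22037783e-03 -9.99999252e-01]]
```

Call:
arm_command --moves '[0, 0, -4, 0, 0, 0, -4, 0, 0, 0, -4, 0, 0, 0, -4, 0, 3, -2.05, 0, 0, 3, -2.05, 0, 0, 3, -2.05, 0, 0, 3, -2.05, 0, 0, 3, -2.05, 0, 0, 3, -2.05, 0, 0, 3, -2.05, 0, 0, 3, -2.05, 0, 0]' --fingers 100 --squeeze 25

```text
time: 1.1
ee_pos: [0.4133, -0.314, 0.3824]
eef_rot: [0.976, 0.217, -0.0, 0.0]
ft_force: [0.9, -0.6, 0.1]
width: 0.0867
grip_force: 0.0
```

Call:
arm_command --moves '[3, -2.05, 0, 0, 3, -2.05, 0, 0, 3, -2.05, 0, 0, 3, -2.05, 0, 0, 3, -2.05, 0, 0, 3, -2.05, 0, 0, 3, -2.05, 0, 0, 2, -1.4, 0, 0, 0, 0, 0, -6, 0, 0, 0, -6, 0, 0, 0, -6, 0, 0, 0, -6]'

```text
time: 2.1
ee_pos: [0.5543, -0.0754, 0.3821]
eef_rot: [0.908, 0.418, -0.0, -0.0]
ft_force: [-0.4, 0.3, 0.7]
width: 0.0872
grip_force: 0.0
```

Call:
arm_command --moves '[0, 0, 0, -6, 0, 0, 0, -5, 0, 0, 0, 0, 0, 0, 0, 0, 0, 0, 0, 0]'

```text
time: 2.52
ee_pos: [0.5543, -0.0757, 0.3824]
eef_rot: [0.866, 0.499, -0.0, -0.0]
ft_force: [0.4, 0.0, 0.4]
width: 0.0871
grip_force: 0.0
```

```bash
cat > st.py <<'E'
from fit import *
def st(tgt=None):
    s=r.read_state();M=R.from_quat(s["eef_rot"]).as_matrix()
    print("t",round(s["time"],2),"tcp",s["ee_pos"].round(4),"F",s["ft_force"].round(1),"T",s["torque"].round(2),"w",round(s["width"],4),"g",round(s["grip_force"],1),"az_y",np.degrees(np.arctan2(M[1,1],M[0,1])).round(1),"toolz",M[:,2].round(3))
    if tgt is not None: print("tool shift cm",(M.T@(np.array(tgt)-s["ee_pos"])*100).round(2))
    return s,M
E
python3 -c "
from st import *
st([.5837,-.0269,.209])"
```

```text
t 2.52 tcp [ 0.5543 -0.0757  0.3824] F [0.4 0.  0.4] T [-0.01 -0.08 -0.05] w 0.0871 g 0.0 az_y -30.1 toolz [-0. -0. -1.]
tool shift cm [ 5.69  0.1  17.34]
```

Call:
arm_command --moves '[3, 0.1, 0, 0, 2.7, 0, 0, 0, 0, 0, 3, 0, 0, 0, 3, 0, 0, 0, 2, 0, 0, 0, 1, 0, 0, 0, 0, 0, 0, 0, 0, 0]'

```text
time: 3.18
ee_pos: [0.5838, -0.0268, 0.2933]
eef_rot: [0.866, 0.5, 0.0, 0.0]
ft_force: [0.3, 0.3, 0.5]
width: 0.0872
grip_force: 0.0
```

```bash
python3 - <<'E'
from st import *
import cv2
st([.5837,-.0269,.209])
f=lambda i,k:cv2.convertScaleAbs(cv2.resize(i,None,fx=k,fy=k,interpolation=cv2.INTER_LINEAR),alpha=1.4)[:,:,::-1]
a=f(r.camera("side")[90:200,200:310],5);cv2.imwrite("pics/s1.png",a)
E
```

```text
t 3.18 tcp [ 0.5838 -0.0268  0.2933] F [0.3 0.3 0.5] T [0.01 0.   0.03] w 0.0872 g 0.0 az_y -30.0 toolz [ 0. -0. -1.]
tool shift cm [-0.01 -0.01  8.43]
```

View pics/s1.png

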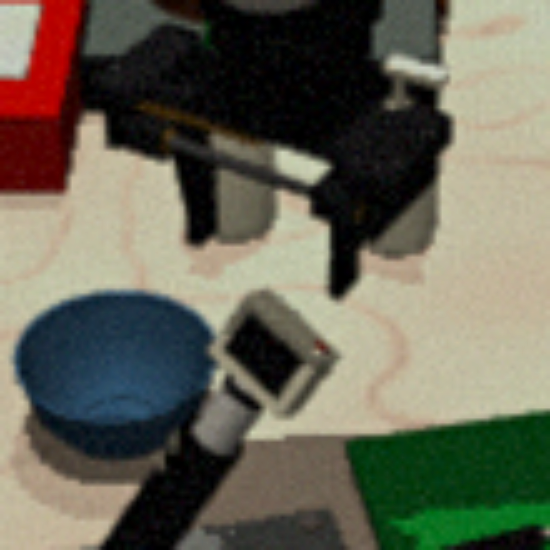

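The fingertips are at crop (195,240) and (342,295), with the block below at about (278,352). I'll check how well the projection agrees.

```bash
python3 - <<'E'
from st import *
s,M=st()
h=M[:,1]
for d in(-.051,0,.051): print((proj("side",s["ee_pos"]+h*d)-[200,90])*5)
print((proj("side",corners(np.array([.5837,-.0269,.2261]),.254,.713,[(1,-1,1),(1,1,1),(1,-1,-1),(1,1,-1),(-1,1,1)]))-[200,90])*5)
E
```

```text
t 3.23 tcp [ 0.5842 -0.0267  0.2941] F [-0.   0.2  0.6] T [-0.03 -0.08  0.03] w 0.0868 g 0.0 az_y -30.0 toolz [ 0.002 -0.    -1.   ]
[[345.10223944 289.50595704]]
[[269.73031921 261.08827086]]
[[196.82301574 233.59455263]]
[[243.53977957 289.46490899]
 [319.76094902 360.39696507]
 [201.98190845 350.65845449]
 [276.18600888 420.82049527]
 [341.56568582 351.50793008]]
```

Call:
arm_command --moves '[0, 0, 2, 0, 0, 0, 1, 0, 0, 0, 0.5, 0, 0, 0, 0.5, 0, 0, 0, 0.5, 0, 0, 0, 0, 0]'

```text
time: 3.73
ee_pos: [0.5835, -0.0268, 0.2471]
eef_rot: [0.866, 0.501, -0.0, -0.0]
ft_force: [0.8, 0.1, -0.0]
width: 0.0872
grip_force: 0.0
```

Call:
arm_command --moves '[0, 0, 0.5, 0, 0, 0, 0.5, 0, 0, 0, 0.5, 0, 0, 0, 0, 0]'

```text
time: 4.07
ee_pos: [0.5832, -0.0268, 0.2313]
eef_rot: [0.866, 0.501, -0.001, -0.0]
ft_force: [-0.8, -0.6, 0.3]
width: 0.0874
grip_force: 0.0
```

```bash
python3 - <<'E'
from st import *
import cv2
st([.5837,-.0269,.209])
f=lambda i,k:cv2.convertScaleAbs(cv2.resize(i,None,fx=k,fy=k,interpolation=cv2.INTER_LINEAR),alpha=1.6)[:,:,::-1]
a=f(r.camera("side")[120:190,220:300],8);cv2.imwrite("pics/s2.png",a)
E
```

```text
t 4.07 tcp [ 0.5832 -0.0268  0.2313] F [-0.8 -0.6  0.3] T [-0.04 -0.06  0.02] w 0.0874 g 0.0 az_y -29.9 toolz [-0.001  0.    -1.   ]
tool shift cm [0.02 0.05 2.23]
```

View pics/s2.png

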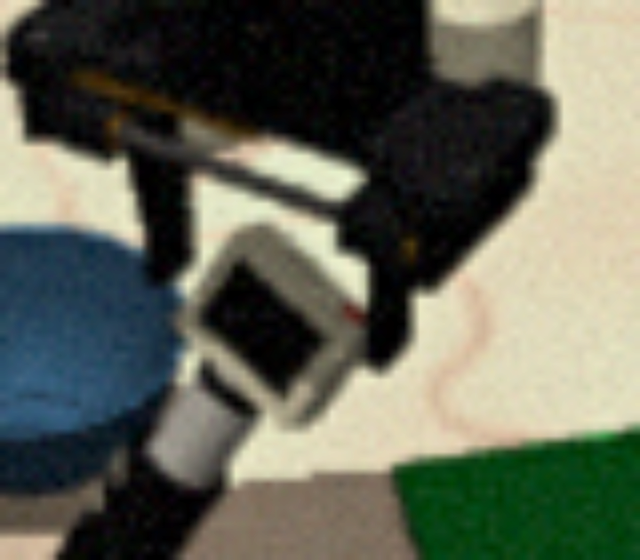

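The block sits between the fingers (left at (165,275), right at (388,360)), and the force readings show no contact. I'll go on down slowly.

Call:
arm_command --moves '[0, 0, 0.4, 0, 0, 0, 0.4, 0, 0, 0, 0, 0]'

```text
time: 4.37
ee_pos: [0.5833, -0.0267, 0.2237]
eef_rot: [0.866, 0.501, -0.0, -0.0]
ft_force: [0.4, 0.1, -0.0]
width: 0.087
grip_force: 0.0
```

Call:
arm_command --moves '[0, 0, 0.4, 0, 0, 0, 0.4, 0, 0, 0, 0, 0]'

```text
time: 4.62
ee_pos: [0.5833, -0.0268, 0.2156]
eef_rot: [0.866, 0.501, -0.0, -0.0]
ft_force: [0.5, 0.4, -0.7]
width: 0.0869
grip_force: 0.0
```

Call:
arm_command --moves '[0, 0, 0.4, 0, 0, 0, 0, 0]'

```text
time: 4.78
ee_pos: [0.5834, -0.0268, 0.2118]
eef_rot: [0.866, 0.501, -0.0, -0.0]
ft_force: [1.0, -0.3, -0.8]
width: 0.0869
grip_force: 0.0
```

Call:
arm_command --moves '[0, 0, 0, 0, 0, 0, 0, 0, 0, 0, 0, 0]' --fingers 83 --squeeze 10

```text
time: 5.03
ee_pos: [0.5836, -0.0267, 0.2127]
eef_rot: [0.866, 0.501, 0.0, 0.0]
ft_force: [-1.8, -0.0, 1.5]
width: 0.0768
grip_force: 10.0
```

Call:
arm_command --moves '[0, 0, 0, 0, 0, 0, 0, 0, 0, 0, 0, 0]' --fingers 70

```text
time: 5.28
ee_pos: [0.5836, -0.0267, 0.2127]
eef_rot: [0.866, 0.501, 0.0, 0.0]
ft_force: [-1.4, 0.3, 1.5]
width: 0.0764
grip_force: 10.0
```

```bash
python3 -c "
from st import *
st()"
```

```text
t 5.28 tcp [ 0.5836 -0.0267  0.2127] F [-1.4  0.3  1.5] T [-0.01  0.14 -0.01] w 0.0764 g 10.0 az_y -29.9 toolz [ 0. -0. -1.]
```

Call:
arm_command --moves '[0, 0, 0, 0, 0, 0, 0, 0, -0.19, -0.19, -0.42, 0, -0.19, -0.19, -0.42, 0, -0.19, -0.19, -0.42, 0, -0.19, -0.19, -0.42, 0, 0, 0, 0, 0]' --fingers 50 --squeeze 30

```text
time: 5.87
ee_pos: [0.5733, -0.0296, 0.2298]
eef_rot: [0.866, 0.501, 0.0, 0.0]
ft_force: [-0.3, 0.3, 0.2]
width: 0.0754
grip_force: 30.0
```

```bash
python3 -c "
from st import *
st()"
```

```text
t 5.87 tcp [ 0.5733 -0.0296  0.2298] F [-0.3  0.3  0.2] T [-0.14 -0.07 -0.1 ] w 0.0754 g 30.0 az_y -29.9 toolz [ 0.001  0.    -1.   ]
```

Call:
arm_command --moves '[-0.19, -0.19, -0.42, 0, -0.19, -0.19, -0.42, 0, -0.19, -0.19, -0.42, 0, -0.19, -0.19, -0.42, 0, -0.19, -0.19, -0.42, 0, -0.19, -0.19, -0.42, 0]'

```text
time: 6.37
ee_pos: [0.5581, -0.0335, 0.2543]
eef_rot: [0.866, 0.501, 0.001, 0.0]
ft_force: [5.8, 2.4, -5.7]
width: 0.0754
grip_force: 30.0
```

```bash
python3 - <<'E'
from st import *
import cv2
st()
f=lambda i,k:cv2.convertScaleAbs(cv2.resize(i,None,fx=k,fy=k,interpolation=cv2.INTER_LINEAR),alpha=1.6)[:,:,::-1]
a=f(r.camera("side")[90:190,210:310],6);cv2.imwrite("pics/s3.png",a)
E
```

```text
t 6.37 tcp [ 0.5581 -0.0335  0.2543] F [ 5.8  2.4 -5.7] T [ 0.11 -1.66 -0.22] w 0.0754 g 30.0 az_y -29.9 toolz [ 0.001  0.001 -1.   ]
```

View pics/s3.png

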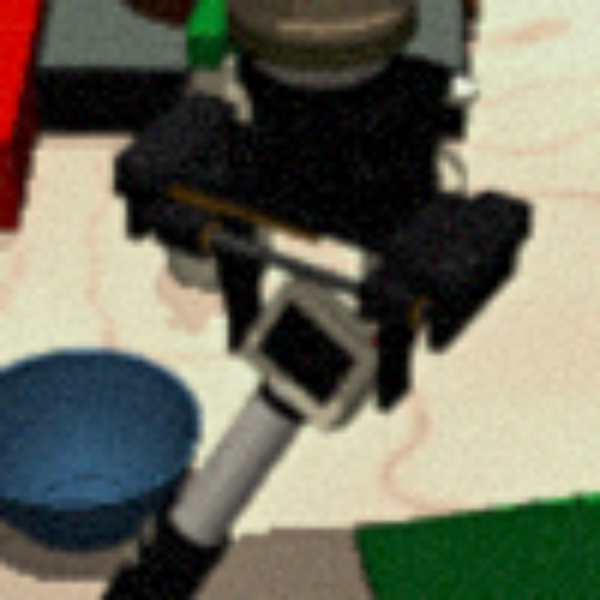

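The mast is drawing out with the camera held; bare mast shows from (195,525) to (285,400). Axial drag is about 8 N. I'll keep pulling.

Call:
arm_command --moves '[-0.19, -0.19, -0.42, 0, -0.19, -0.19, -0.42, 0, -0.19, -0.19, -0.42, 0, -0.19, -0.19, -0.42, 0, -0.19, -0.19, -0.42, 0]'

```text
time: 6.83
ee_pos: [0.5453, -0.037, 0.2754]
eef_rot: [0.866, 0.501, 0.001, 0.0]
ft_force: [5.8, 0.8, -5.7]
width: 0.0754
grip_force: 30.0
```

Call:
arm_command --moves '[-0.09, -0.09, -0.21, 0, -0.09, -0.09, -0.21, 0, -0.09, -0.09, -0.21, 0, -0.09, -0.09, -0.21, 0]'

```text
time: 7.17
ee_pos: [0.5403, -0.0383, 0.2837]
eef_rot: [0.866, 0.501, 0.001, 0.0]
ft_force: [5.1, 1.0, -6.7]
width: 0.0758
grip_force: 30.0
```

Call:
arm_command --moves '[-0.09, -0.09, -0.21, 0, -0.09, -0.09, -0.21, 0]'

```text
time: 7.33
ee_pos: [0.5378, -0.0389, 0.2879]
eef_rot: [0.866, 0.501, 0.001, 0.0]
ft_force: [5.8, 2.1, -5.4]
width: 0.0755
grip_force: 30.0
```

Call:
arm_command --moves '[-0.09, -0.09, -0.21, 0, -0.09, -0.09, -0.21, 0]'

```text
time: 7.5
ee_pos: [0.5364, -0.0387, 0.2893]
eef_rot: [0.865, 0.501, 0.001, -0.001]
ft_force: [30.3, 5.9, -43.6]
width: 0.0755
grip_force: 30.0
```

Call:
arm_command --moves '[-0.09, -0.09, -0.21, 0, -0.09, -0.09, -0.21, 0]'

```text
time: 7.67
ee_pos: [0.5343, -0.0401, 0.2922]
eef_rot: [0.865, 0.501, 0.001, -0.001]
ft_force: [29.1, -0.1, -38.5]
width: 0.0756
grip_force: 29.9
```

Call:
arm_command --moves '[-0.08, -0.08, -0.17, 0, -0.08, -0.08, -0.17, 0]'

```text
time: 7.83
ee_pos: [0.5319, -0.0425, 0.2974]
eef_rot: [0.866, 0.5, 0.001, 0.001]
ft_force: [19.2, -4.0, -25.6]
width: 0.0723
grip_force: 26.7
```

The hard stop was reached at about 90 mm of travel, and the pads then slipped roughly 9 mm. I'll open, go back to the earlier height relative to the block, and look.

Call:
arm_command --moves '[0, 0, 0, 0, 0, 0, 0, 0, 0, 0, 0, 0, 0, 0, 0, 0]' --fingers 100

```text
time: 8.17
ee_pos: [0.53, -0.0409, 0.3001]
eef_rot: [0.866, 0.501, -0.0, -0.0]
ft_force: [0.0, -1.0, -0.6]
width: 0.0855
grip_force: 0.0
```

```bash
python3 - <<'E'
from st import *
import cv2
st([.537,-.039,.289])
f=lambda i,k:cv2.convertScaleAbs(cv2.resize(i,None,fx=k,fy=k,interpolation=cv2.INTER_LINEAR),alpha=1.6)[:,:,::-1]
a=f(r.camera("side")[90:170,225:305],7);cv2.imwrite("pics/s4.png",a)
print("px of scale: crop=(p-[225,90])*7")
for t in(.5,.7,.85):
  p=np.array([.5837,-.0269,.2261])+.0895*blockR(.254,0).as_matrix()[:,2]
  print(t,((proj("side",corners(p,.254,t,[(1,-1,1),(1,1,1),(1,-1,-1),(1,1,-1),(-1,1,1)]))-[225,90])*7).round().tolist())
E
```

```text
t 8.17 tcp [ 0.53   -0.0409  0.3001] F [ 0.  -1.  -0.6] T [ 0.02 -0.04 -0.02] w 0.0855 g 0.0 az_y -29.9 toolz [-0.  0. -1.]
tool shift cm [0.51 0.51 1.1 ]
px of scale: crop=(p-[225,90])*7
0.5 [[280.0, 237.0], [375.0, 340.0], [218.0, 329.0], [309.0, 432.0], [414.0, 340.0]]
0.7 [[276.0, 242.0], [388.0, 344.0], [214.0, 335.0], [322.0, 435.0], [418.0, 335.0]]
0.85 [[275.0, 247.0], [396.0, 345.0], [212.0, 340.0], [330.0, 436.0], [418.0, 329.0]]
```

View pics/s4.png

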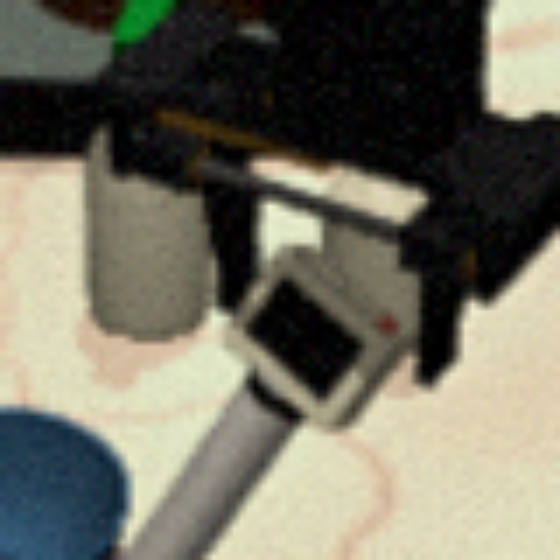

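Call:
arm_command --moves '[0.17, 0.17, 0.37, 0, 0.17, 0.17, 0.37, 0, 0.17, 0.17, 0.37, 0, 0, 0, 0, 0]'

```text
time: 8.55
ee_pos: [0.5372, -0.039, 0.2877]
eef_rot: [0.866, 0.501, -0.001, -0.001]
ft_force: [-0.4, -0.4, 0.2]
width: 0.0866
grip_force: 0.0
```

Call:
arm_command --moves '[0, 0, 0, 0, 0, 0, 0, 0, 0, 0, 0, 0, 0, 0, 0, 0]' --fingers 50 --squeeze 25

```text
time: 8.88
ee_pos: [0.5374, -0.0393, 0.289]
eef_rot: [0.866, 0.501, 0.0, 0.0]
ft_force: [-0.3, -0.7, -0.2]
width: 0.076
grip_force: 24.9
```

Call:
arm_command --moves '[-0.02, -0.02, -0.04, 0, -0.02, -0.02, -0.04, 0, 0, 0, 0, 0]'

```text
time: 9.13
ee_pos: [0.5371, -0.0393, 0.2891]
eef_rot: [0.866, 0.501, 0.0, 0.0]
ft_force: [6.7, 1.7, -8.4]
width: 0.076
grip_force: 24.9
```

```bash
python3 -c "
from st import *
st([.537,-.039,.289])"
```

```text
t 9.13 tcp [ 0.5371 -0.0393  0.2891] F [ 6.7  1.7 -8.4] T [-0.01 -1.67 -0.11] w 0.076 g 24.9 az_y -29.9 toolz [ 0.001  0.    -1.   ]
tool shift cm [ 0.02 -0.03  0.01]
```

Call:
arm_command --moves '[-0.02, -0.02, -0.04, 0, 0, 0, 0, 0]'

```text
time: 9.3
ee_pos: [0.5371, -0.0393, 0.2891]
eef_rot: [0.866, 0.501, 0.001, -0.0]
ft_force: [8.3, 1.2, -10.4]
width: 0.076
grip_force: 24.9
```

Call:
arm_command --moves '[0, 0, 0, 4, 0, 0, 0, 4, 0, 0, 0, 4, 0, 0, 0, 4, 0, 0, 0, 0]'

```text
time: 9.72
ee_pos: [0.5358, -0.04, 0.2901]
eef_rot: [0.928, 0.374, -0.001, 0.0]
ft_force: [-3.6, -1.2, 0.8]
width: 0.0714
grip_force: 23.8
```

```bash
python3 -c "
from st import *
st([.537,-.039,.289])"
```

```text
t 9.72 tcp [ 0.5358 -0.04    0.2901] F [-3.6 -1.2  0.8] T [-0.67  0.54 -0.18] w 0.0714 g 23.8 az_y -46.1 toolz [-0.001 -0.001 -1.   ]
tool shift cm [0.16 0.01 0.11]
```

Call:
arm_command --moves '[0, 0, 0, 4, 0, 0, 0, 4, 0, 0, 0, 4, 0, 0, 0, 4, 0, 0, 0, 4, 0, 0, 0, 0]'

```text
time: 10.22
ee_pos: [0.5357, -0.0394, 0.2898]
eef_rot: [0.978, 0.208, -0.001, -0.0]
ft_force: [-4.1, -0.9, -1.4]
width: 0.0657
grip_force: 24.4
```

```bash
python3 -c "
from st import *
s,M=st([.537,-.039,.289])
print('axis in tool',M.T@[-.514,-.133,.847])"
```

```text
t 10.22 tcp [ 0.5357 -0.0394  0.2898] F [-4.1 -0.9 -1.4] T [-0.22  0.89 -0.05] w 0.0657 g 24.4 az_y -66.0 toolz [-0.002 -0.    -1.   ]
tool shift cm [0.14 0.02 0.08]
axis in tool [-0.52496435 -0.08850432 -0.84609303]
```

Call:
arm_command --moves '[-0.03, 0, -0.05, 0, -0.03, 0, -0.05, 0, 0, 0, 0, 0]'

```text
time: 10.47
ee_pos: [0.5356, -0.0397, 0.2903]
eef_rot: [0.978, 0.21, -0.0, -0.0]
ft_force: [-0.9, 0.4, -9.2]
width: 0.066
grip_force: 24.6
```

Call:
arm_command --moves '[-0.03, 0, -0.05, 0, -0.03, 0, -0.05, 0, 0, 0, 0, 0]'

```text
time: 10.72
ee_pos: [0.535, -0.0398, 0.2917]
eef_rot: [0.978, 0.209, -0.0, -0.0]
ft_force: [-1.3, 0.8, -9.3]
width: 0.0655
grip_force: 24.5
```

```bash
python3 -c "
from st import *
s,M=st()"
```

```text
t 10.72 tcp [ 0.535  -0.0398  0.2917] F [-1.3  0.8 -9.3] T [ 0.07  0.22 -0.03] w 0.0655 g 24.5 az_y -65.9 toolz [-0.001  0.    -1.   ]
```

Call:
arm_command --moves '[-0.03, 0, -0.05, 0, -0.03, 0, -0.05, 0, 0, 0, 0, 0]'

```text
time: 10.97
ee_pos: [0.5345, -0.04, 0.293]
eef_rot: [0.978, 0.209, -0.0, -0.0]
ft_force: [-2.6, 1.1, -10.2]
width: 0.0655
grip_force: 24.4
```

Call:
arm_command --moves '[-0.03, 0, -0.05, 0, -0.03, 0, -0.05, 0, 0, 0, 0, 0]'

```text
time: 11.22
ee_pos: [0.5342, -0.0402, 0.2933]
eef_rot: [0.978, 0.209, -0.0, -0.0]
ft_force: [3.0, 2.6, -18.5]
width: 0.0657
grip_force: 24.4
```

Call:
arm_command --moves '[-0.03, 0, -0.05, 0, -0.03, 0, -0.05, 0, 0, 0, 0, 0]'

```text
time: 11.47
ee_pos: [0.5341, -0.0404, 0.2935]
eef_rot: [0.978, 0.209, 0.0, -0.0]
ft_force: [8.4, 4.1, -27.1]
width: 0.0654
grip_force: 24.8
```

The mast is hard against its stop, at about 28 N axial. I'll turn clockwise in small steps and watch the twist.

Call:
arm_command --moves '[0, 0, 0, 3, 0, 0, 0, 3, 0, 0, 0, 0]'

```text
time: 11.72
ee_pos: [0.5336, -0.0402, 0.2951]
eef_rot: [0.988, 0.156, -0.0, -0.0]
ft_force: [-0.7, 1.6, -13.9]
width: 0.0644
grip_force: 24.7
```

```bash
python3 -c "
from st import *
s,M=st()"
```

```text
t 11.72 tcp [ 0.5336 -0.0402  0.2951] F [ -0.7   1.6 -13.9] T [ 0.5   0.06 -0.14] w 0.0644 g 24.7 az_y -72.0 toolz [-0.  0. -1.]
```

Call:
arm_command --moves '[0, 0, 0, 2, 0, 0, 0, 0]'

```text
time: 11.88
ee_pos: [0.5335, -0.0401, 0.2956]
eef_rot: [0.99, 0.14, 0.0, -0.0]
ft_force: [-3.5, 2.6, -8.7]
width: 0.0642
grip_force: 24.7
```

```bash
python3 -c "
from st import *
s,M=st()"
```

```text
t 11.88 tcp [ 0.5335 -0.0401  0.2956] F [-3.5  2.6 -8.7] T [0.94 0.71 0.08] w 0.0642 g 24.7 az_y -73.9 toolz [ 0.  0. -1.]
```

Call:
arm_command --moves '[-0.03, 0, -0.05, 0, -0.03, 0, -0.05, 2, 0, 0, 0, 0]'

```text
time: 12.13
ee_pos: [0.5333, -0.04, 0.2962]
eef_rot: [0.992, 0.123, 0.0, -0.0]
ft_force: [0.4, 4.0, -12.5]
width: 0.0636
grip_force: 24.9
```

```bash
python3 -c "
from st import *
s,M=st()"
```

```text
t 12.13 tcp [ 0.5333 -0.04    0.2962] F [  0.4   4.  -12.5] T [1.44 0.11 0.17] w 0.0636 g 24.9 az_y -75.9 toolz [ 0.001  0.001 -1.   ]
```

Call:
arm_command --moves '[-0.01, 0, -0.02, 2, 0, 0, 0, 0]'

```text
time: 12.3
ee_pos: [0.533, -0.0398, 0.2967]
eef_rot: [0.994, 0.106, 0.0, -0.001]
ft_force: [-1.5, 4.4, -10.6]
width: 0.0644
grip_force: 25.2
```

```bash
python3 -c "
from st import *
s,M=st()"
```

```text
t 12.3 tcp [ 0.533  -0.0398  0.2967] F [ -1.5   4.4 -10.6] T [1.87 0.47 0.43] w 0.0644 g 25.2 az_y -77.8 toolz [ 0.     0.001 -1.   ]
```

```bash
cat >> st.py <<'E'
def tq(L=.22):
    s,M=st();F=s["ft_force"];T=s["torque"]-L*np.array([F[1],-F[0],0])
    a=np.array([-.514,-.133,.847]);print("axial F",(F@a).round(1),"mast torque",(T@a).round(3),"T at block",T.round(2),"phi",(np.degrees(np.arctan2(M[1,1],M[0,1]))+75.45).round(1))
E
python3 -c "
from st import *
tq()"
```

```text
t 12.3 tcp [ 0.533  -0.0398  0.2967] F [ -1.5   4.4 -10.6] T [1.87 0.47 0.43] w 0.0644 g 25.2 az_y -77.8 toolz [ 0.     0.001 -1.   ]
axial F -8.8 mast torque -0.126 T at block [0.92 0.15 0.43] phi -2.4
```

Call:
arm_command --moves '[0, 0, 0, 0, 0, 0, 0, 0, 0, 0, 0, 0]' --fingers 84

```text
time: 12.55
ee_pos: [0.5339, -0.0419, 0.2978]
eef_rot: [0.994, 0.105, 0.002, 0.001]
ft_force: [0.0, 0.5, 0.7]
width: 0.0716
grip_force: 0.0
```

```bash
python3 -c "
from st import *
tq()"
```

```text
t 12.55 tcp [ 0.5339 -0.0419  0.2978] F [0.  0.5 0.7] T [-0.01 -0.01 -0.04] w 0.0716 g 0.0 az_y -77.9 toolz [ 0.004 -0.002 -1.   ]
axial F 0.5 mast torque 0.029 T at block [-0.13 -0.   -0.04] phi -2.5
```

Call:
arm_command --moves '[-0.25, 0, 0.4, 0, 0, 0, 0, 0, 0, 0, 0, 0]' --fingers 50

```text
time: 12.8
ee_pos: [0.5305, -0.0407, 0.2927]
eef_rot: [0.994, 0.106, 0.0, -0.0]
ft_force: [-0.9, 3.4, 1.8]
width: 0.0647
grip_force: 24.6
```

```bash
python3 -c "
from st import *
tq()"
```

```text
t 12.8 tcp [ 0.5305 -0.0407  0.2927] F [-0.9  3.4  1.8] T [ 0.86  0.22 -0.05] w 0.0647 g 24.6 az_y -77.9 toolz [ 0.001  0.001 -1.   ]
axial F 1.5 mast torque -0.102 T at block [ 0.11  0.02 -0.05] phi -2.4
```

Call:
arm_command --moves '[0, 0, 0, 0, 0, 0, 0, 0, 0.35, 0, 0.25, 0, 0.35, 0, 0.25, 0, 0, 0, 0, 0]' --fingers 86

```text
time: 13.22
ee_pos: [0.5377, -0.0401, 0.2863]
eef_rot: [0.994, 0.105, -0.0, -0.0]
ft_force: [0.0, 0.5, 0.5]
width: 0.0744
grip_force: 0.0
```

Call:
arm_command --moves '[0, 0, 0, 0, 0, 0, 0, 0, 0, 0, 0, 0]' --fingers 50

```text
time: 13.47
ee_pos: [0.5372, -0.039, 0.2871]
eef_rot: [0.994, 0.106, -0.0, -0.001]
ft_force: [-0.9, 2.8, -1.0]
width: 0.0654
grip_force: 24.7
```

```bash
python3 -c "
from st import *
tq()"
```

```text
t 13.47 tcp [ 0.5372 -0.039   0.2871] F [-0.9  2.8 -1. ] T [ 0.62  0.06 -0.03] w 0.0654 g 24.7 az_y -77.9 toolz [-0.     0.001 -1.   ]
axial F -0.8 mast torque -0.001 T at block [-0.   -0.14 -0.03] phi -2.4
```

Call:
arm_command --moves '[-0.03, 0, -0.05, 0, -0.03, 0, -0.05, 0, 0, 0, 0, 0]'

```text
time: 13.72
ee_pos: [0.537, -0.0391, 0.2872]
eef_rot: [0.994, 0.106, 0.0, -0.001]
ft_force: [6.1, 3.5, -8.9]
width: 0.0655
grip_force: 24.7
```

```bash
python3 -c "
from st import *
tq()"
```

```text
t 13.72 tcp [ 0.537  -0.0391  0.2872] F [ 6.1  3.5 -8.9] T [ 1.08 -1.15 -0.06] w 0.0655 g 24.7 az_y -77.9 toolz [-0.     0.001 -1.   ]
axial F -11.2 mast torque -0.241 T at block [ 0.31  0.18 -0.06] phi -2.4
```

Call:
arm_command --moves '[-0.03, 0, -0.05, 0, 0, 0, 0, 0]'

```text
time: 13.88
ee_pos: [0.5369, -0.0391, 0.2873]
eef_rot: [0.994, 0.106, 0.0, -0.001]
ft_force: [8.0, 5.1, -13.3]
width: 0.0654
grip_force: 24.7
```

Call:
arm_command --moves '[0, 0, 0, 2, 0, 0, 0, 0]'

```text
time: 14.05
ee_pos: [0.5364, -0.0383, 0.2873]
eef_rot: [0.996, 0.088, -0.0, -0.001]
ft_force: [5.9, 4.8, -10.9]
width: 0.0659
grip_force: 25.1
```

```bash
python3 -c "
from st import *
tq()"
```

```text
t 14.05 tcp [ 0.5364 -0.0383  0.2873] F [  5.9   4.8 -10.9] T [ 1.97 -0.85  0.54] w 0.0659 g 25.1 az_y -79.9 toolz [-0.001  0.003 -1.   ]
axial F -12.9 mast torque -0.076 T at block [0.92 0.45 0.54] phi -4.4
```

Call:
arm_command --moves '[0, 0, 0, 2, 0, 0, 0, 0]'

```text
time: 14.22
ee_pos: [0.536, -0.0383, 0.2876]
eef_rot: [0.997, 0.071, -0.001, -0.001]
ft_force: [2.8, 4.9, -7.6]
width: 0.066
grip_force: 25.4
```

```bash
python3 -c "
from st import *
tq()"
```

```text
t 14.22 tcp [ 0.536  -0.0383  0.2876] F [ 2.8  4.9 -7.6] T [2.19 0.04 0.76] w 0.066 g 25.4 az_y -81.9 toolz [-0.002  0.003 -1.   ]
axial F -8.5 mast torque -0.018 T at block [1.11 0.66 0.76] phi -6.4
```

```bash
cat > orange.py <<'E'
from st import *
import cv2
def orange():
    p=np.array([.5377,-.0388,.3019])
    for n in("side","top"):
        im=r.camera(n).astype(int); u=proj(n,p+blockR(.254,-.1).apply([.022,0,-.185]))[0]
        x,y=u.round().astype(int); c=im[y-9:y+10,x-9:x+10]; o=c[...,0]-c[...,2]; g=c[...,0]-c[...,1]
        i=np.argsort((o+g).ravel())[-4:]; print(n,u.round(1),[(int(k%19)+x-9,int(k//19)+y-9,c.reshape(-1,3)[k].tolist()) for k in i])
E
python3 -c "
from orange import *
orange()"
```

```text
side [232.6 180.1] [(np.int64(233), np.int64(181), [93, 30, 0]), (np.int64(233), np.int64(179), [124, 61, 12]), (np.int64(232), np.int64(180), [121, 51, 6]), (np.int64(233), np.int64(180), [139, 63, 6])]
top [261.7 169.2] [(np.int64(260), np.int64(166), [118, 107, 86]), (np.int64(257), np.int64(176), [122, 110, 90]), (np.int64(256), np.int64(178), [122, 109, 90]), (np.int64(259), np.int64(166), [125, 111, 92])]
```

Orange shows in the side view at (233,180), exactly where the hole was predicted. I'll ease the twist off and look.

Call:
arm_command --moves '[0, 0, 0, -2, 0.03, 0, 0.05, 0, 0, 0, 0, 0]'

```text
time: 14.57
ee_pos: [0.5365, -0.0392, 0.2877]
eef_rot: [0.996, 0.088, -0.001, -0.001]
ft_force: [1.3, 5.4, -7.6]
width: 0.0657
grip_force: 24.6
```

```bash
python3 - <<'E'
from orange import *
tq(); orange()
f=lambda i,k:cv2.convertScaleAbs(cv2.resize(i,None,fx=k,fy=k,interpolation=cv2.INTER_LINEAR),alpha=1.8)[:,:,::-1]
a=f(r.camera("side")[110:200,205:295],6.5);cv2.imwrite("pics/s5.png",a)
E
```

```text
t 14.57 tcp [ 0.5365 -0.0392  0.2877] F [ 1.3  5.4 -7.6] T [ 1.38 -0.11  0.23] w 0.0657 g 24.6 az_y -79.9 toolz [-0.001  0.001 -1.   ]
axial F -7.8 mast torque 0.072 T at block [0.19 0.17 0.23] phi -4.4
side [232.6 180.1] [(np.int64(233), np.int64(179), [101, 54, 19]), (np.int64(233), np.int64(181), [97, 39, 0]), (np.int64(232), np.int64(180), [125, 57, 5]), (np.int64(233), np.int64(180), [138, 65, 4])]
top [261.7 169.2] [(np.int64(262), np.int64(174), [119, 106, 88]), (np.int64(258), np.int64(178), [118, 105, 87]), (np.int64(260), np.int64(171), [123, 112, 90]), (np.int64(255), np.int64(173), [127, 114, 95])]
```

View pics/s5.png

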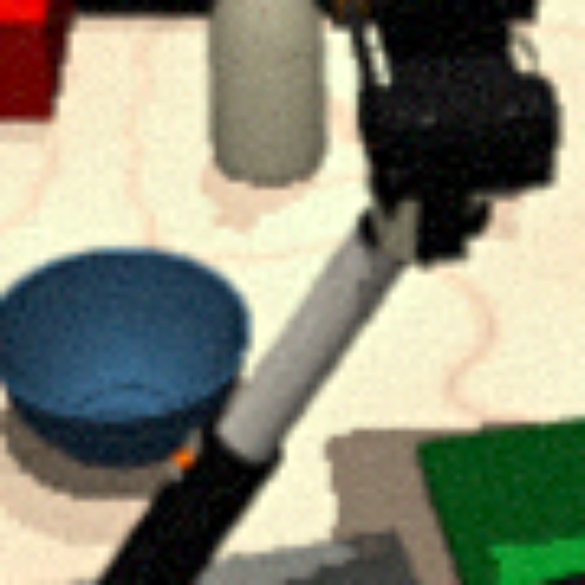

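The orange button sticks out of the tube at crop (183,455), so it has clicked out. I'll let go and retreat.

Call:
arm_command --moves '[0, 0, 0, -1, 0, 0, 0, 0, 0, 0, 0, 0, 0, 0, 0, 0, 0, 0, 0, 0]' --fingers 100

```text
time: 15.13
ee_pos: [0.537, -0.0407, 0.2887]
eef_rot: [0.995, 0.096, 0.0, 0.0]
ft_force: [-0.0, 0.1, 0.3]
width: 0.085
grip_force: 0.0
```

Call:
arm_command --moves '[0, 0, -0.5, 0, 0, 0, -1, 0, 0, 0, -2, 0, 0, 0, -3, 0, 0, 0, -3, 0, 0, 0, -3, 0, 0, 0, -2, 0, 0, 0, 0, 0, 0, 0, 0, 0]'

```text
time: 15.88
ee_pos: [0.5372, -0.0399, 0.435]
eef_rot: [0.995, 0.097, 0.001, 0.0]
ft_force: [1.0, -0.0, -1.7]
width: 0.087
grip_force: 0.0
```

```bash
python3 - <<'E'
from orange import *
tq(); orange()
f=lambda i,k:cv2.convertScaleAbs(cv2.resize(i,None,fx=k,fy=k,interpolation=cv2.INTER_LINEAR),alpha=1.8)[:,:,::-1]
a=f(r.camera("side")[80:200,200:300],5);cv2.imwrite("pics/s6.png",a)
E
```

```text
t 15.88 tcp [ 0.5372 -0.0399  0.435 ] F [ 1.  -0.  -1.7] T [0.02 0.   0.01] w 0.087 g 0.0 az_y -78.9 toolz [ 0.003 -0.    -1.   ]
axial F -2.0 mast torque -0.041 T at block [0.03 0.22 0.01] phi -3.5
side [232.6 180.1] [(np.int64(233), np.int64(179), [97, 52, 14]), (np.int64(233), np.int64(181), [96, 34, 0]), (np.int64(232), np.int64(180), [121, 53, 9]), (np.int64(233), np.int64(180), [135, 65, 1])]
top [261.7 169.2] [(np.int64(261), np.int64(162), [124, 113, 93]), (np.int64(261), np.int64(167), [124, 111, 94]), (np.int64(262), np.int64(174), [123, 111, 92]), (np.int64(256), np.int64(177), [123, 110, 92])]
```

View pics/s6.png

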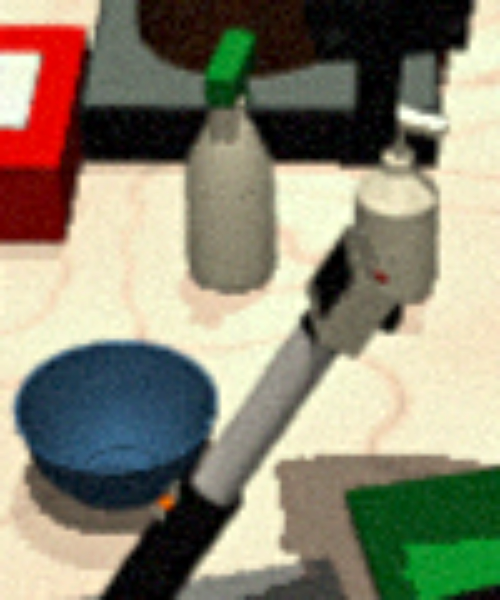

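The mast is at full length, the orange button still sticks out at crop (166,500), and the gripper is clear. I'm handing the job in.

```bash
python3 -c "
from bench import r
print(r.close_job())"
```

```text
the job is handed in; nothing more can be done
None
```

The camera mast is drawn out to its stop and the orange button has clicked out of the hole; the gripper let go and moved clear, and the job was handed in at about 16 s (no verdict was returned).

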